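Reassemble the two burners of a gas stove

TASK

The burners of the little two-burner gas stove have been washed; put them back together. Set the aluminium spreader of the right size into each burner cup so that it sits fully down, then lay the black cap of the right size on it, flat and fully home, and let go. Leave the pan supports, the mug and the tub of cleaning paste where they are.

Things in the scene. Friction and masses are not known exactly. Their poses are not given: they have to be found in the camera images.
- stove: white table-top gas stove, fixed: 460 mm along its own x, 280 mm along its y, flat deck 75 mm above the table, two black knobs reaching 23 mm out of its -y side, a brass gas stub 30 mm out of its +x end. One burner at 100 mm to either side of the centre along its x. Origin: centre of its underside on the table.
- cup_small: SMALL burner cup fixed on the stove's deck, at either end: dark metal ring 39 mm wide, 14 mm high, its open bore 32 mm wide and 12 mm deep with a brass jet in it. Origin: centre of the underside.
- cup_large: LARGE burner cup fixed on the stove's deck, at either end: dark metal ring 56 mm wide, 14 mm high, its open bore 48 mm wide and 12 mm deep with a brass jet in it. Origin: centre of the underside.
- spreader_small: SMALL loose aluminium flame spreader, an open ring with dark slots round its edge, right way up on the table. Crown 44 mm wide, 10 to 24 mm above the origin, over a 24 mm wide, 10 mm deep skirt (foot 19 mm). Opening in the top 36 mm wide, 11 mm deep. Seated, the skirt is in the cup's 32 mm bore, the crown on its rim, the origin 4 mm above the cup's. Origin: centre of the underside.
- spreader_large: LARGE loose aluminium flame spreader, an open ring with dark slots round its edge, right way up on the table. Crown 61 mm wide, 10 to 24 mm above the origin, over a 39 mm wide, 10 mm deep skirt (foot 34 mm). Opening in the top 52 mm wide, 11 mm deep. Seated, the skirt is in the cup's 48 mm bore, the crown on its rim, the origin 4 mm above the cup's. Origin: centre of the underside.
- cap_small: SMALL loose black enamel burner cap, right way up on the table: solid disc 48 mm wide, 6 to 13 mm above the origin, over a locating ring 27 mm wide, 6 mm deep. Seated, the ring is in the spreader's 36 mm opening, the disc flat on the crown, the origin 18 mm above the spreader's. Origin: centre of the underside.
- cap_large: LARGE loose black enamel burner cap, right way up on the table: solid disc 66 mm wide, 6 to 13 mm above the origin, over a locating ring 42 mm wide, 6 mm deep. Seated, the ring is in the spreader's 52 mm opening, the disc flat on the crown, the origin 18 mm above the spreader's. Origin: centre of the underside.
- supports: bystander: two square cast-iron pan supports, one on the other, about 220 mm square, 52 mm high, loose on the table. Origin: centre of the underside.
- mug: bystander: blue mug, 78 mm across, 88 mm high, handle at its +y. Origin: centre of the underside.
- tub: bystander: white tub of cleaning paste with a yellow lid, 70 mm across, 75 mm high. Origin: centre of the underside.
Things that resemble listed ones, but are neither listed nor needed, are in the scene too. What is shaped like the cap_small but orange or purple is not meant.

How it is judged:
By the outcome, as a careful person would: the job done as asked, in the order asked, and still so for the second after the job is handed in, with the robot touching nothing.
It also fails if it takes over 115 s, if anything falls off the work surface, if the arm or the gripper's body presses on something with over 40 N, if the wrist force passes 120 N, or if a joint passes its speed limit or range.

ROBOT

A 6-joint arm with a two-finger parallel gripper is mounted at the origin on the work surface. World frame = base frame: x ahead of the robot, y to its left, z up, the work surface at z = 0. Lengths are in m, angles in rad, forces in N, time in s.
With the tool pointing down it reaches from about 0.325 to 0.875 m from the base axis. Payload 4.4 kg.
Tool frame: the origin (TCP) lies at the very end of the fingers, on their centre line; the grasp point (between the pads) lies 19 mm behind it (grip_point_offset is the distance from the TCP to the grasp point, in m); z points along the fingers, x is the direction in which the jaws open and shut, and the axes are right-handed (so a half turn about z gives the same grasp; the last joint's range is limited). The gripper opens to 85 mm and grips with 20 to 120 N. Pads are 22 mm wide; open, the fingers measure 114 mm over their backs; the gripper's body (76 mm by 85 mm) begins 54 mm behind the grasp point. The pads swing forward as they close: fully open they stand 13 mm farther back than shut.
Start: joints at [1.018, 0.207, 1.542, -0, 1.393, -0.15], TCP at [0.225, 0.529, 0.201] pointing down, gripper open.
Joint ranges: [-2.73, 2.73], [-0.86, 2.22], [0.23, 2.46], [-1.11, 4.25], [0.08, 2.63], [-2.82, 2.82]. Speed limits (rad/s): [2.79, 2.79, 3.14, 3.14, 3.14, 3.14].

INTERFACE

Orientations are given as [roll, pitch, yaw] about the fixed x, y, z axes, in that order (R = Rz(yaw) Ry(pitch) Rx(roll)).
In Python, from cell import get_obs, capture, sign_off, search_frame, silhouettes, grip_point_offset gives the robot as it stands.
- The arm moves only by the tool arm_command, never from a script. Its argument "deltas" is a list of rows, each a list of 3 entries, a list of its own where there are three numbers: the turn, a rotation vector about the tool's x, y, z in rad, then the shift along the tool's x, y, z in cm, then the opening, from 0 (shut) to 1 (fully open). A call has 1 to 8 rows; each row is the pose to reach, as a shift and turn from the pose measured when the call began, along the tool's axes at that moment; what a row does not reach only later rows make up. A row lasts 1/10 s, in which the tool goes at most 50 mm and 8.59 degrees, less where a joint would pass 70% of its speed; a pose out of reach is approached as far as the arm can. A call with a gripper value outside its range is refused whole. The fingers move at their own pace and stop on an object; "force" is the grip in N (left out, the last holds). Time passes only in rows, so rows that repeat a pose let the fingers close. It gives the time, the measured TCP pose, the force and the opening at its end, in the units of the state.
- get_obs(): the state, without advancing time (a new reading comes with each control period).
- capture(name): name is "side" or "top"; returns a dict with "frame" (420x560x3 uint8, blue, green, red), "range_z" (420x560 float32, m along the optical axis (not along the pixel's ray), 0 where there is no reading), "intrinsics" (3x3 intrinsics, pixels), "camera_from_world" (4x4, takes a point from world to camera coordinates). Camera axes: x right, y up, looking along -z (the intrinsics and any distortion apply to the point x, -y, -z); pixel columns grow to the right and rows downward; lengths in m; the calibration is good to about 2 mm. A picture is of the moment at which its call begins.
- sign_off(): hands the job in, once; it reports no verdict.
Trained networks look in a picture, given as the dict that the camera call returned (one of the last four; its "shot" number tells which), for a name from the list of things; names that differ only in an ending like _2 or _b are one class to them, and where a whole thing is asked for, a point or a joint stands for the part that bears it (a point fixed in the world has none). Each returns a list of dicts, best first, with "p" (0 to 1); they miss things now and then, are a little off and sometimes report something else, mostly with a low value. They report only what shows in the picture. A call takes as long as a camera call. They do not tell look-alikes from the thing itself.
- search_frame(picture, query): "at" ([x, y, z] in m, in world coordinates, good to about 4 mm: the middle of the surface that is visible of it).
- silhouettes(picture, query): "pixels" (420x560 bool, what is visible of it).
The state is a dict: "time": time; "q": joint angles; "dq": joint speeds; "joint_efforts": joint torques, N m; "eef_pos": TCP position; "tcp_rot": TCP orientation; "force": force on the tool from outside, world axes, zero at the start; "ft_torque": the same for the moment, N m; "opening": finger opening in m.
Only numpy, scipy, OpenCV 4.12 (cv2) and the standard library are available. Lean on these libraries where they do the work, as an engineer would, in place of code of your own. Each camera call takes 0.05 s, during which the arm holds its last target. There are 200 camera calls.

## Working session

There is one attempt and no reset: what is moved stays moved. The work goes in short steps, Python scripts to look and compute and a tool call to move; the robot and the scene stay as the last step left them, time stands still between calls to the robot, and variables do not carry over. Pictures are saved under pics/ and viewed, about 12 in all and at most 16, crops included, and the job is handed in when it is done.

Besides the shell and the picture viewer there is one more tool, called after "Call:" by a JSON object that holds its "name" and its "arguments", one argument or row to a line. arm_command: Moves the arm, as the interface text tells. Its arguments: {"type":"object","properties":{"deltas":{"type":"array","items":{"type":"array"}},"force":{"type":"number"}},"required":["deltas"]}

```bash
mkdir -p pics; cat > h.py <<'E'
import numpy as np, cv2
from cell import *
def world(p,u,v,d):
    K=p["intrinsics"];T=np.linalg.inv(p["camera_from_world"])
    u,v,d=map(np.asarray,(u,v,d))
    c=np.stack([(u-K[0,2])/K[0,0]*d,-(v-K[1,2])/K[1,1]*d,-d,np.ones_like(d)],-1)
    return (c@T.T)[...,:3]
def cloud(p):
    v,u=np.mgrid[:420,:560]
    w=world(p,u.astype(float),v.astype(float),p["range_z"].astype(float)); w[p["range_z"]==0]=np.nan
    return w
def pix(p,w):
    c=p["camera_from_world"]@np.append(w,1);K=p["intrinsics"]
    return K[0,0]*c[0]/-c[2]+K[0,2],K[1,1]*-c[1]/-c[2]+K[1,2]
E
python3 - <<'E'
from h import *
for n in("top","side"):
    p=capture(n);cv2.imwrite(f"pics/{n}0.png",p["frame"])
    np.savez(f"{n}0.npz",**{k:p[k] for k in("frame","range_z","intrinsics","camera_from_world")})
    print(n,p["camera_from_world"].round(3).tolist(),p["intrinsics"].round(1).tolist())
    for q in "stove cup_small cup_large spreader_small spreader_large cap_small cap_large supports mug tub".split():
        print(q,[(round(r["p"],2),np.round(r["at"],3).tolist(),np.round(pix(p,r["at"])).astype(int).tolist()) for r in search_frame(p,q)][:5])
print(get_obs(),grip_point_offset)
E
```

```text
top [[-0.023, -1.0, -0.013, -0.133], [0.98, -0.025, 0.198, -0.565], [-0.198, -0.008, 0.98, -1.075], [0.0, 0.0, 0.0, 1.0]] [[439.3, 0.0, 270.6], [0.0, 439.3, 217.4], [0.0, 0.0, 1.0]]
stove [(0.88, [0.515, 0.196, 0.075], [135, 238])]
cup_small [(0.73, [0.435, 0.198, 0.075], [133, 270])]
cup_large [(0.72, [0.63, 0.216, 0.078], [129, 193])]
spreader_small [(0.7, [0.567, -0.333, 0.011], [341, 217])]
spreader_large [(0.61, [0.564, -0.153, 0.012], [273, 220])]
cap_small [(0.79, [0.327, -0.28, 0.017], [325, 309]), (0.66, [0.312, -0.36, 0.013], [357, 315]), (0.63, [0.332, -0.197, 0.013], [293, 308]), (0.55, [0.442, -0.297, 0.013], [330, 264])]
cap_large [(0.59, [0.437, -0.15, 0.01], [273, 268])]
supports []
mug [(0.55, [0.764, -0.128, 0.043], [262, 145])]
tub [(0.6, [0.74, -0.254, 0.077], [310, 148])]
side [[0.967, -0.253, 0.007, -0.577], [0.128, 0.51, 0.85, -0.062], [-0.219, -0.822, 0.526, -0.928], [0.0, 0.0, 0.0, 1.0]] [[408.4, 0.0, 278.7], [0.0, 408.4, 208.2], [0.0, 0.0, 1.0]]
stove [(0.9, [0.514, 0.109, 0.073], [239, 163])]
cup_small [(0.42, [0.432, 0.191, 0.077], [205, 152]), (0.32, [0.4
[... 771 characters left out ...]
 (0.19, [0.561, -0.326, 0.016], [304, 284])]
{'time': 1.1, 'q': array([ 1.01751060e+00,  2.06602991e-01,  1.54150241e+00, -4.67079400e-05,
        1.39347044e+00, -1.50522413e-01]), 'dq': array([-0.00067927,  0.00188064, -0.00037927, -0.00108607,  0.00020396,
        0.00017375]), 'joint_efforts': array([ 8.56711813e-04, -3.83059752e+01, -2.91979104e+01, -1.35621062e-04,
        9.58339770e-04,  6.13486222e-06]), 'eef_pos': array([0.22541953, 0.52898041, 0.20067883]), 'tcp_rot': array([ 3.14154468e+00, -9.72427803e-06,  1.16804125e+00]), 'force': array([ 0.8047341 , -0.99897576, -0.48735863]), 'ft_torque': array([-0.00388692, -0.00736854, -0.02290264]), 'opening': 0.08520373461465959} 0.0187
```

View pics/top0.png

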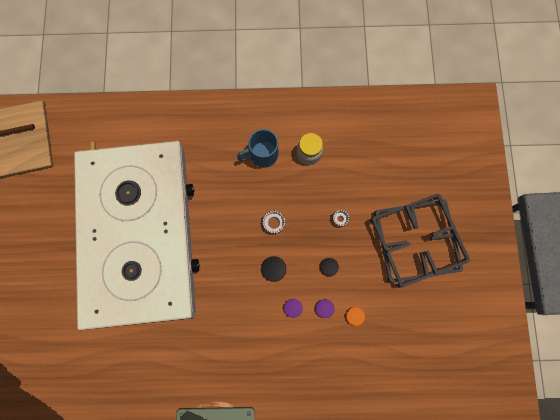

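View pics/side0.png

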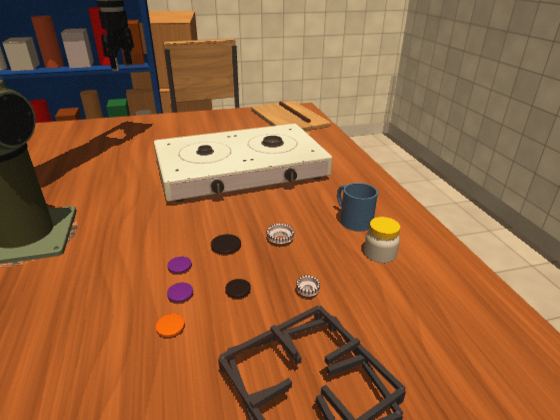

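The top view shows the stove on the left. Its large cup is at (128,193) and its small cup at (131,270). The spreaders are at (273,222), large, and (341,218), small.

The cap candidates are black large (273,268), black small (329,267), purple (293,308) and (325,309), and orange (356,316). The two black ones fit the description. I'll measure them and confirm in a crop.

```bash
python3 - <<'E'
from h import *
Z=dict(cup_small=.089,cup_large=.089,spreader_small=.024,spreader_large=.024,cap_small=.013,cap_large=.013)
def plane(p,uv,z):
    K=p["intrinsics"];T=np.linalg.inv(p["camera_from_world"])
    d=np.stack([(uv[:,0]-K[0,2])/K[0,0],-(uv[:,1]-K[1,2])/K[1,1],-np.ones(len(uv))],-1)@T[:3,:3].T
    o=T[:3,3]; return (o+d*((z-o[2])/d[:,2])[:,None])[:,:2]
for n in("top","side"):
    p=capture(n); W=cloud(p)
    for q,z in Z.items():
        for s in silhouettes(p,q)[:5]:
            m=s["pixels"].astype(np.uint8)
            c=max(cv2.findContours(m,0,1)[0],key=cv2.contourArea)[:,0].astype(float)
            (cx,cy),r=cv2.minEnclosingCircle((plane(p,c,z)*1000).astype(np.float32))
            h=plane(p,np.argwhere(m)[:,::-1].astype(float),z)*1000
            e=cv2.fitEllipse((plane(p,c,z)*1000).astype(np.float32)) if len(c)>5 else None
            zz=W[m>0][:,2]*1000
            print(n,q,round(s["p"],2),"px",c.mean(0).round().tolist(),"enc",round(cx),round(cy),"D",round(2*r),"mean",h.mean(0).round(1),"ell",np.round(e[0],1),np.round(e[1],1),"z95",np.nanpercentile(zz,[10,50,95]).round(1))
    if n=="top":
        f=p["frame"]
        a=cv2.resize(f[190:340,250:390],None,fx=4,fy=4,interpolation=cv2.INTER_CUBIC)[:600]
        b=cv2.resize(f[140:330,70:200],(240,350),interpolation=cv2.INTER_CUBIC)
        o=np.zeros((600,800,3),np.uint8);o[:,:560]=a;o[:350,560:]=b
        cv2.imwrite("pics/crop1.png",o)
        # stove deck pose
        m=(abs(W[...,2]-.075)<.006)&(W[...,1]>0)
        pts=(W[m][:,:2]*1000).astype(np.float32);print("deck",len(pts),cv2.minAreaRect(pts))
E
```

```text
top cup_small 0.63 px [131.0, 270.0] enc 432 198 D 49 mean [431.6 198.2] ell [431.6 198.2] [45.6 47. ] z95 [76.1 79.8 91.2]
top cup_large 0.88 px [127.0, 193.0] enc 629 216 D 67 mean [628.2 214.9] ell [628.4 214.9] [62.6 65. ] z95 [76.1 79.5 90.9]
top spreader_small 0.76 px [340.0, 218.0] enc 563 -330 D 47 mean [ 563.4 -330.4] ell [ 563.4 -330.3] [43.2 46.3] z95 [ 1.6 14.5 26.2]
top spreader_small 0.46 px [310.0, 149.0] enc 758 -255 D 92 mean [ 756.3 -256.8] ell [ 756.6 -256.8] [67.8 91.2] z95 [28.9 73.5 78.2]
top spreader_large 0.67 px [273.0, 222.0] enc 556 -151 D 66 mean [ 556.5 -153.6] ell [ 556.  -153.5] [57.5 63.1] z95 [ 2.5 14.3 26.2]
top cap_small 0.79 px [329.0, 266.0] enc 438 -294 D 50 mean [ 436.5 -294.6] ell [ 436.5 -294.6] [45.1 47.5] z95 [ 9.6 12.8 16.4]
top cap_small 0.63 px [355.0, 316.0] enc 309 -356 D 52 mean [ 308.7 -356.3] ell [ 308.8 -356.4] [45.6 49.5] z95 [ 8.8 12.6 16.2]
top cap_small 0.53 px [324.0, 308.0] enc 330 -277 D 46 mean [ 330.1 -277.9] ell [ 330.2 -277.9] [41.9 44.8] z95 [10.8 13.1 16.6]
top cap_large 0.65 px [273.0, 269.0] enc 434 -150 D 67 mean [ 4
[... 636 characters left out ...]
l [ 436.7 -304.3] [43.6 47.7] z95 [10.4 12.4 13.9]
side cap_small 0.85 px [170.0, 325.0] enc 310 -364 D 55 mean [ 310.8 -364.7] ell [ 310.9 -364.1] [46.4 53.5] z95 [ 7.4 12.3 14.1]
side cap_small 0.81 px [180.0, 292.0] enc 331 -287 D 54 mean [ 331.2 -287.5] ell [ 331.4 -286.9] [47.2 52.9] z95 [ 7.5 12.1 13.7]
side cap_small 0.72 px [179.0, 265.0] enc 334 -208 D 56 mean [ 333.7 -208.5] ell [ 333.7 -208. ] [46.6 53.8] z95 [ 7.2 12.  13.9]
side cap_small 0.35 px [308.0, 286.0] enc 568 -329 D 56 mean [ 567.2 -329.8] ell [ 567.4 -329.2] [45.8 54.9] z95 [ 9.8 16.5 24.5]
side cap_large 0.95 px [225.0, 244.0] enc 433 -159 D 71 mean [ 434.6 -160.4] ell [ 434.7 -159.7] [64.6 68. ] z95 [10.  12.3 13.9]
```

View pics/crop1.png

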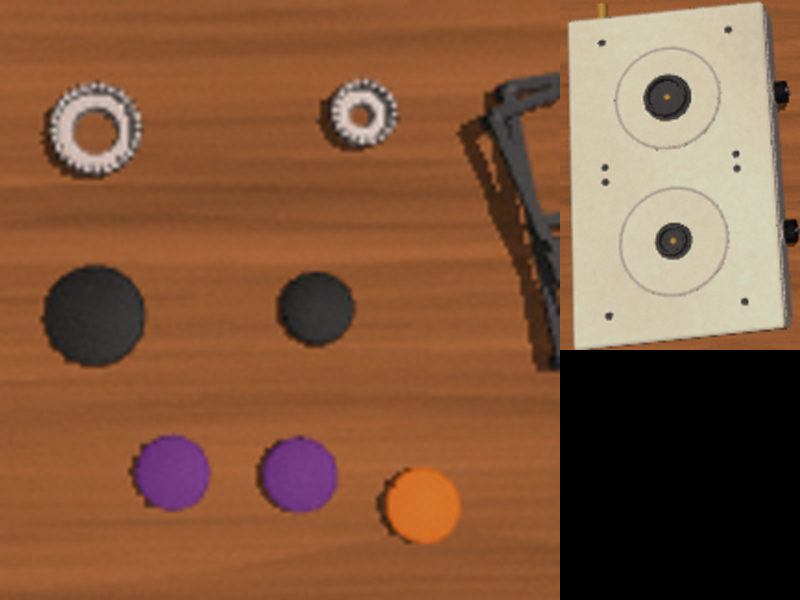

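The two black discs at (273,268) and (329,267) are confirmed as the caps; the purple and orange ones are decoys. Next I refine the centres by fitting model silhouettes to colour masks.

```bash
cat > fit.py <<'E'
from h import *
from scipy.optimize import minimize
# name: (diameter, z0, z1), guess
M=dict(cap_small=(48,.006,.013,(.4365,-.296)),cap_large=(66,.006,.013,(.434,-.151)),
 spreader_small=(44,.010,.024,(.564,-.331)),spreader_large=(61,.010,.024,(.557,-.152)),
 cup_small=(39,.075,.089,(.4325,.2)),cup_large=(56,.075,.089,(.632,.217)))
t=np.linspace(0,2*np.pi,60)
def hull(p,x,y,d,z0,z1,S=8):
    pts=[pix(p,(x+d/2000*np.cos(a),y+d/2000*np.sin(a),z)) for z in(z0,z1) for a in t]
    return cv2.convexHull(np.array(pts,np.float32))
def mask(p,n,g):
    f=p["frame"].astype(int);b,gr,r=f[...,0],f[...,1],f[...,2]
    mx,mn=f.max(2),f.min(2)
    if n[:3]=="spr": m=((mx-mn)<45)&(mx>90)
    elif n[:3]=="cap": m=((mx-mn)<22)&(mx<85)
    else: m=mx<120
    u,v=pix(p,(*g,.05 if n[:3]!="cup" else .08))
    roi=np.zeros(m.shape,np.uint8);cv2.circle(roi,(int(u),int(v)),28,1,-1)
    m=cv2.morphologyEx((m&(roi>0)).astype(np.uint8),cv2.MORPH_CLOSE,np.ones((3,3)))
    k,l,s,_=cv2.connectedComponentsWithStats(m)
    m=(l==1+np.argmax(s[1:,4])).astype(np.uint8)
    c=cv2.findContours(m,0,1)[0];return cv2.drawContours(m,c,-1,1,-1)
def fit(p,n,M1=None,g=None):
    d,z0,z1,g0=M1 or M[n];g=g or g0;m=mask(p,n,g)
    def cost(q):
        h=hull(p,q[0],q[1],d,z0,z1);im=np.zeros((420*8,560*8),np.uint8)
        cv2.fillConvexPoly(im,((h+.5)*8).astype(np.int32),1)
        a=cv2.resize(im.astype(np.float32),(560,420),interpolation=cv2.INTER_AREA)
        return abs(a-m).sum()
    r=minimize(cost,g,method="Nelder-Mead",options=dict(initial_simplex=[g,(g[0]+.008,g[1]),(g[0],g[1]+.008)],xatol=2e-4,maxfev=80))
    return r.x*1000,r.fun/m.sum()
if __name__=="__main__":
    for v in("top","side"):
        p=dict(np.load(v+"0.npz"))
        for n in M:
            x,e=fit(p,n);print(v,n,x.round(1),round(e,3))
E
python3 fit.py
```

```text
top cap_small [ 436.2 -294.9] 0.128
top cap_large [ 434.9 -149.7] 0.083
top spreader_small [ 564.7 -331.9] 0.169
top spreader_large [ 558.3 -153.4] 0.094
top cup_small [430.8 200.2] 0.252
top cup_large [629.4 216.2] 0.161
side cap_small [ 440.8 -291.7] 1.553
side cap_large [ 436.2 -149.3] 0.538
side spreader_small [ 565.7 -333.2] 0.802
side spreader_large [ 558.2 -155.1] 0.217
side cup_small [433.4 196.2] 0.157
side cup_large [631.5 212.5] 0.131
```

Call:
{"name": "arm_command", "arguments": {
  "deltas": [
    [[0,0,0.15],[-3.2,3.7,0],1],
    [[0,0,0.3],[-6.4,7.5,0],1],
    [[0,0,0.45],[-9.6,11.2,0],1],
    [[0,0,0.6],[-13,15,0],1],
    [[0,0,0.75],[-16.2,18.7,0],1],
    [[0,0,0.9],[-19.5,22.5,0],1],
    [[0,0,1.04],[-22.7,26.2,0],1],
    [[0,0,1.168],[-26,30,0],1]
  ],
  "force": 40
}}

```text
time: 2.6
eef_pos: [0.4, 0.1708, 0.2011]
tcp_rot: [-3.141, -0.001, -0.005]
force: [-0.1, 0.0, -0.4]
opening: 0.0852
```

Call:
{"name": "arm_command", "arguments": {
  "deltas": [
    [[0,0,-0.005],[2.2,4.6,0],0.9],
    [[0,0,-0.005],[4.5,9.2,0],0.9],
    [[0,0,-0.005],[6.7,13.8,0],0.9],
    [[0,0,-0.005],[9,18.4,0],0.9],
    [[0,0,-0.005],[11.2,23,0],0.9],
    [[0,0,-0.005],[13.5,27.6,3],0.9],
    [[0,0,-0.005],[15.8,32.4,7],0.9],
    [[0,0,-0.005],[15.8,32.4,11],0.9]
  ]
}}

```text
time: 3.4
eef_pos: [0.5582, -0.1535, 0.1068]
tcp_rot: [3.137, -0.01, -0.003]
force: [1.7, -0.0, 0.1]
opening: 0.0769
```

Call:
{"name": "arm_command", "arguments": {
  "deltas": [
    [[0,0,0],[0,0,0],0.9],
    [[0,0,0],[0,0,0],0.9]
  ]
}}

```text
time: 3.6
eef_pos: [0.5577, -0.1538, 0.1061]
tcp_rot: [3.139, -0.008, -0.004]
force: [1.2, 0.4, 1.0]
opening: 0.0767
```

Call:
{"name": "arm_command", "arguments": {
  "deltas": [
    [[0.002,-0.008,-0.004],[0.05,0,3.5],0.9],
    [[0.002,-0.008,-0.004],[0.05,0,7],0.9],
    [[0.002,-0.008,-0.004],[0.05,0,9.4],0.9],
    [[0.002,-0.008,-0.004],[0.05,0,10.4],0.9],
    [[0.002,-0.008,-0.004],[0.05,0,10.4],0.9],
    [[0.002,-0.008,-0.004],[0.05,0,10.4],0.9],
    [[0.002,-0.008,-0.004],[0.05,0,10.4],0.9]
  ]
}}

```text
time: 4.3
eef_pos: [0.5613, -0.1547, 0.0048]
tcp_rot: [3.139, -0.005, 0.0]
force: [-0.2, 0.3, -0.2]
opening: 0.0766
```

Call:
{"name": "arm_command", "arguments": {
  "deltas": [
    [[0.002,-0.004,0],[-0.25,-0.1,0.2],0.9],
    [[0.002,-0.004,0],[-0.25,-0.1,0.2],0.9],
    [[0.002,-0.004,0],[-0.25,-0.1,0.2],0.9],
    [[0.002,-0.004,0],[-0.25,-0.1,0.2],0.9]
  ]
}}

```text
time: 4.7
eef_pos: [0.5588, -0.1538, 0.0029]
tcp_rot: [3.141, -0.001, 0.0]
force: [0.1, -0.5, -0.4]
opening: 0.0765
```

```bash
python3 - <<'E'
from h import *
for i in range(3):
    p=capture("side");o=get_obs();print(o["eef_pos"].round(4),o["tcp_rot"].round(4),o["force"].round(1))
u,v=pix(p,(.558,-.153,.02));u,v=int(u),int(v)
cv2.imwrite("pics/c2.png",cv2.resize(p["frame"][v-70:v+50,u-70:u+70],None,fx=4,fy=4))
E
```

```text
[ 0.5587 -0.1538  0.0028] [ 3.1406e+00 -8.0000e-04  0.0000e+00] [-0. -0. -0.]
[ 0.5587 -0.1537  0.0027] [ 3.1407e+00 -6.0000e-04  1.0000e-04] [-0.1 -0.8  0.7]
[ 0.5587 -0.1537  0.0027] [ 3.1407e+00 -6.0000e-04  1.0000e-04] [0.3 0.2 0. ]
```

View pics/c2.png

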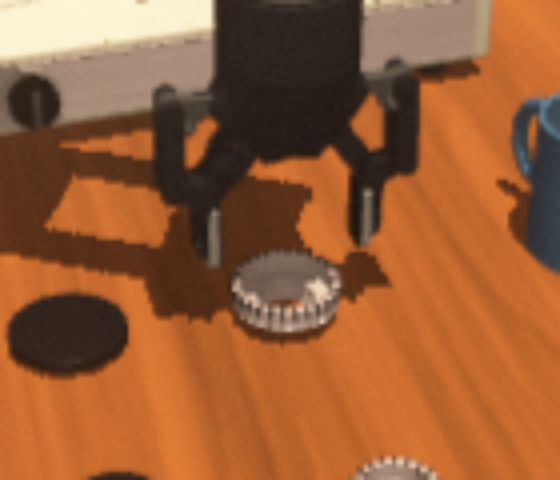

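```bash
python3 - <<'E'
from h import *
p=capture("side");W=cloud(p)
m=(abs(W[...,1]+.154)<.03)&(W[...,0]>.49)&(W[...,0]<.63)&(W[...,2]>.003)
w=W[m]*1000
for lo,hi in((500,525),(525,592),(592,625)):
    a=w[(w[:,0]>lo)&(w[:,0]<hi)]
    print(lo,len(a));
    for z0 in range(0,60,6):
        b=a[(a[:,2]>=z0)&(a[:,2]<z0+6)]
        if len(b):print(z0,b.min(0).round(),b.max(0).round(),len(b))
p=capture("top");W=cloud(p)
print(p["frame"].shape)
from fit import fit
print(fit(p,"spreader_large"))
E
```

```text
500 630
36 [ 514. -153.   42.] [ 514. -153.   42.] 1
42 [ 513. -166.   44.] [ 515. -165.   48.] 3
48 [ 507. -170.   49.] [ 518. -161.   54.] 11
54 [ 506. -169.   54.] [ 518. -149.   60.] 20
525 2050
0 [ 547. -154.    3.] [ 573. -139.    6.] 15
6 [ 528. -184.    6.] [ 585. -129.   12.] 72
12 [ 528. -184.   12.] [ 584. -127.   18.] 134
18 [ 527. -184.   18.] [ 588. -126.   24.] 137
24 [ 530. -182.   24.] [ 586. -129.   25.] 19
592 641
42 [ 597. -166.   44.] [ 601. -150.   46.] 5
48 [ 596. -167.   48.] [ 609. -150.   54.] 17
54 [ 596. -170.   54.] [ 609. -147.   60.] 20
(420, 560, 3)
(array([ 558.34055977, -178.47646715]), np.float64(1.0419289568345325))
```

```bash
python3 - <<'E'
from h import *
p=dict(np.load("side0.npz"));W=cloud(p)
sub=W[30:80,95:140]; m=(sub[...,2]>.1)&(abs(sub[...,1]-.53)<.12)&(abs(sub[...,0]-.22)<.12)
w=sub[m]*1000
for z0 in range(150,330,10):
    b=w[(w[:,2]>=z0)&(w[:,2]<z0+10)]
    if len(b):print(z0,b.min(0).round(),b.max(0).round(),len(b))
for y in (0.529,):print(pix(p,(.225,.529,.2)),pix(p,(.225,.529,.21)),pix(p,(.225,.529,.24)))
p=capture("side")
for z in(0,.013,.04):print(z,pix(p,(.52,-.154,z)),pix(p,(.597,-.154,z)))
print(pix(p,(.558,-.153,.02)))
cv2.imwrite("pics/s3.png",cv2.resize(p["frame"][100:280,180:420],None,fx=3,fy=3))
print(get_obs()["q"].round(3))
E
```

```text
240 [196. 478. 242.] [253. 572. 250.] 31
250 [197. 472. 250.] [254. 573. 259.] 47
260 [196. 468. 260.] [254. 572. 269.] 48
270 [197. 472. 270.] [253. 574. 280.] 53
280 [195. 464. 280.] [257. 576. 290.] 48
290 [185. 454. 290.] [264. 591. 300.] 92
300 [186. 451. 300.] [263. 589. 310.] 94
310 [186. 454. 310.] [264. 585. 320.] 107
320 [187. 456. 320.] [263. 587. 330.] 109
(np.float64(125.00298881491008), np.float64(80.94539459367422)) (np.float64(124.4033792422315), np.float64(77.76295086969165)) (np.float64(122.57510830286026), np.float64(68.05935432644452))
0 (np.float64(263.1313600955791), np.float64(241.16791505831304)) (np.float64(296.04469524639273), np.float64(236.26936634586713))
0.013 (np.float64(263.0545127160783), np.float64(236.44702695251934)) (np.float64(296.21252186133415), np.float64(231.5982098526771))
0.04 (np.float64(262.89115071345793), np.float64(226.41137264498818)) (np.float64(296.5691356913904), np.float64(221.6724956957816))
(np.float64(279.48166987200284), np.float64(231.22489660856357))
[-4.170e-01  4.490e-01  1.676e+00 -1.000e-03  1.015e+00 -4.170e-01]
```

View pics/s3.png

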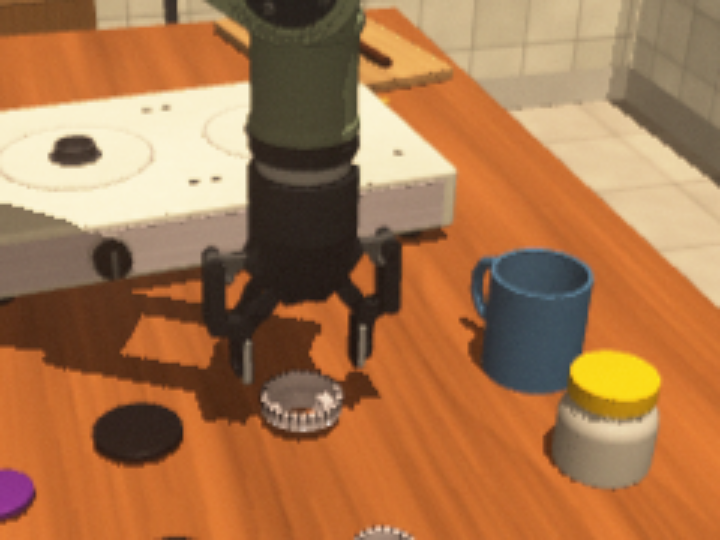

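The fingertips stand about 30 mm higher than the reported TCP implies: cloud tip z is about 42 mm at reported z = 3 mm, and the same held at the start. I'll go down in steps by vision and force.

Call:
{"name": "arm_command", "arguments": {
  "deltas": [
    [[0,0,0],[0,0,0.8],0.9],
    [[0,0,0],[0,0,1.6],0.9],
    [[0,0,0],[0,0,2.3],0.9],
    [[0,0,0],[0,0,2.3],0.9],
    [[0,0,0],[0,0,2.3],0.9]
  ]
}}

```text
time: 5.5
eef_pos: [0.5582, -0.1535, -0.021]
tcp_rot: [3.141, 0.001, 0.0]
force: [0.3, 0.0, 0.4]
opening: 0.077
```

```bash
cat > tips.py <<'E'
from h import *
def tips(p,x,y,op):
    W=cloud(p);o=[]
    for s in(-1,1):
        xc=x+s*(op/2+.007)
        m=(abs(W[...,0]-xc)<.0075)&(abs(W[...,1]-y)<.03)&(p["frame"].max(2)<110)&(W[...,2]>.003)
        w=W[m]*1000; o.append((np.sort(w[:,2])[:8].round(),w[w[:,2]<np.min(w[:,2])+15].mean(0).round() if len(w) else None))
    return o
if __name__=="__main__":
    p=capture("side");o=get_obs();print(o["eef_pos"].round(4),o["tcp_rot"].round(4),o["force"].round(1))
    for t in tips(p,*o["eef_pos"][:2],o["opening"]):print(t)
    u,v=pix(p,(*o["eef_pos"][:2],max(.02,o["eef_pos"][2])));u,v=int(u),int(v)
    import sys
    if len(sys.argv)>1:cv2.imwrite(sys.argv[1],cv2.resize(p["frame"][max(v-60,0):v+40,max(u-60,0):u+60],None,fx=5,fy=5))
E
python3 tips.py pics/c4.png
```

```text
[ 0.5587 -0.1537 -0.0205] [ 3.1408e+00 -3.0000e-04  1.0000e-04] [ 0.7 -0.6 -0.2]
(array([21., 22., 23., 23., 26., 26., 28., 28.]), array([ 511., -162.,   30.]))
(array([19., 22., 22., 23., 25., 26., 27., 27.]), array([ 602., -163.,   27.]))
```

View pics/c4.png

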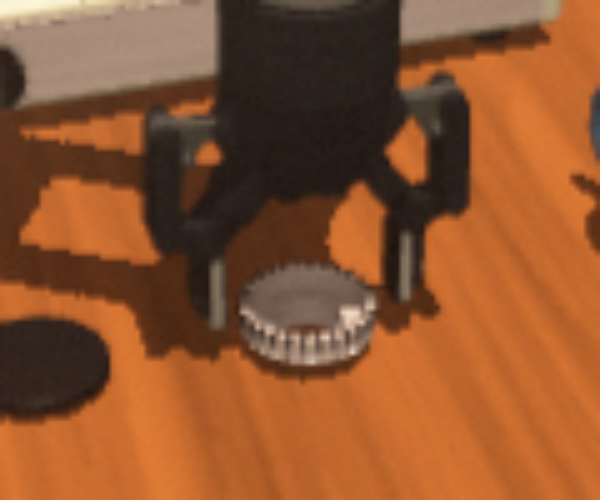

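Call:
{"name": "arm_command", "arguments": {
  "deltas": [
    [[0,0,0],[0,0,0.6],0.9],
    [[0,0,0],[0,0,1.2],0.9],
    [[0,0,0],[0,0,1.2],0.9],
    [[0,0,0],[0,0,1.2],0.9]
  ]
}}

```text
time: 5.95
eef_pos: [0.5583, -0.1536, -0.0329]
tcp_rot: [3.141, 0.0, 0.0]
force: [0.3, 0.2, -1.4]
opening: 0.0768
```

```bash
python3 tips.py
```

```text
[ 0.5586 -0.1537 -0.0326] [ 3.1408e+00 -2.0000e-04  2.0000e-04] [ 0.2 -0.6  0.2]
(array([ 8.,  8.,  9., 10., 13., 13., 13., 13.]), array([ 512., -163.,   16.]))
(array([ 9., 10., 11., 11., 12., 14., 14., 14.]), array([ 600., -160.,   17.]))
```

Call:
{"name": "arm_command", "arguments": {
  "deltas": [
    [[0,0,0],[0,0,0],0.7],
    [[0,0,0],[0,0,0],0.6],
    [[0,0,0],[0,0,0],0.5],
    [[0,0,0],[0,0,0],0.5],
    [[0,0,0],[0,0,0],0.5]
  ],
  "force": 30
}}

```text
time: 6.5
eef_pos: [0.5591, -0.1539, -0.0322]
tcp_rot: [3.14, -0.001, 0.0]
force: [1.1, 0.2, 1.3]
opening: 0.0588
```

Call:
{"name": "arm_command", "arguments": {
  "deltas": [
    [[0,0,0],[0,0,-2],0.5],
    [[0,0,0],[0,0,-5],0.5],
    [[0,0,0],[0,0,-9],0.5],
    [[0,0,0],[0,0,-13],0.5],
    [[0,0,0],[0,0,-16],0.5],
    [[0,0,0],[0,0,-16],0.5],
    [[0,0,0],[0,0,-16],0.5]
  ]
}}

```text
time: 7.2
eef_pos: [0.5586, -0.1536, 0.1274]
tcp_rot: [3.141, -0.001, 0.0]
force: [-0.1, 0.1, -1.9]
opening: 0.0588
```

```bash
python3 - <<'E'
from h import *
p=capture("side");o=get_obs();print(o["eef_pos"].round(4),o["tcp_rot"].round(4),o["force"].round(1),o["opening"])
x,y,z=o["eef_pos"];u,v=map(int,pix(p,(x,y,z+.03)))
cv2.imwrite("pics/c5.png",cv2.resize(p["frame"][max(v-50,0):v+50,u-60:u+60],None,fx=5,fy=5))
W=cloud(p);f=p["frame"]
m=(f.min(2)>95)&(abs(W[...,0]-x)<.035)&(abs(W[...,1]-y)<.05)&(abs(W[...,2]-z-.035)<.03)
w=W[m]*1000;print(len(w),np.percentile(w,[1,50,99],axis=0).round(1))
E
```

```text
[ 0.5574 -0.1531  0.1259] [-3.1413e+00  2.1000e-03  1.0000e-04] [-0.6  0.8 -1.6] 0.058643152751156995
177 [[ 524.9 -187.4  159.1]
 [ 551.7 -179.5  175.3]
 [ 592.2 -128.6  189.8]]
```

View pics/c5.png

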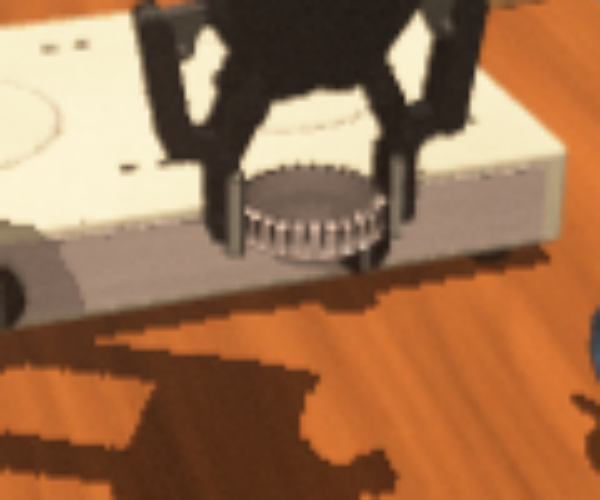

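Call:
{"name": "arm_command", "arguments": {
  "deltas": [
    [[0,0,0],[0.9,-4.6,0],0.5],
    [[0,0,0],[1.8,-9.2,0],0.5],
    [[0,0,0],[2.8,-13.9,0],0.5],
    [[0,0,0],[3.7,-18.5,0],0.5],
    [[0,0,0],[4.6,-23.1,0],0.5],
    [[0,0,0],[5.5,-27.8,0],0.5],
    [[0,0,0],[6.5,-32.4,0],0.5],
    [[0,0,0],[7.3,-36.9,0],0.5]
  ]
}}

```text
time: 8.05
eef_pos: [0.6282, 0.2175, 0.1218]
tcp_rot: [3.14, 0.008, 0.0]
force: [0.5, 0.0, -1.9]
opening: 0.059
```

Call:
{"name": "arm_command", "arguments": {
  "deltas": [
    [[0,0,0],[0,0,1],0.5],
    [[0,0,0],[0,0,2.5],0.5],
    [[0,0,0],[0,0,4],0.5],
    [[0,0,0],[0,0,4],0.5],
    [[0,0,0],[0,0,4],0.5],
    [[0,0,0],[0,0,4],0.5]
  ]
}}

```text
time: 8.65
eef_pos: [0.6286, 0.2164, 0.0825]
tcp_rot: [3.141, 0.007, -0.001]
force: [0.4, -0.3, -1.5]
opening: 0.0587
```

```bash
cat > look.py <<'E'
from h import *
import sys
o=get_obs();print(o["eef_pos"].round(4),o["tcp_rot"].round(4),o["force"].round(1),round(o["opening"],4))
def crop(n):
    p=capture(n);x,y,z=o["eef_pos"];u,v=map(int,pix(p,(x,y,z+.03)))
    u=min(max(u,40),520);v=max(v,45)
    return cv2.resize(p["frame"][v-45:v+45,u-40:u+40],(400,450),interpolation=cv2.INTER_CUBIC)
if len(sys.argv)>1:cv2.imwrite(sys.argv[1],np.hstack([crop("top"),crop("side")]))
E
python3 look.py pics/c6.png
```

```text
[0.6286 0.2164 0.0825] [ 3.1407e+00  7.0000e-03 -1.3000e-03] [ 0.4 -0.3 -1.5] 0.0587
```

View pics/c6.png

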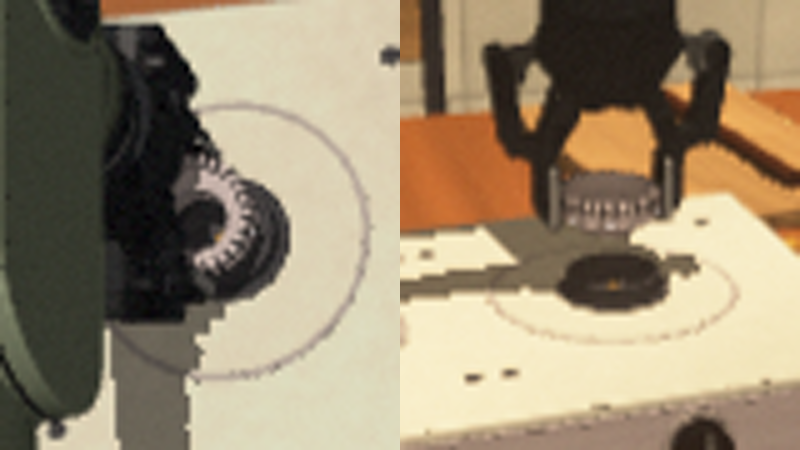

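Call:
{"name": "arm_command", "arguments": {
  "deltas": [
    [[0,0.007,0],[0.15,0.05,0.8],0.5],
    [[0,0.007,0],[0.15,0.05,1.6],0.5],
    [[0,0.007,0],[0.15,0.05,2.2],0.5],
    [[0,0.007,0],[0.15,0.05,2.5],0.5],
    [[0,0.007,0],[0.15,0.05,2.5],0.5],
    [[0,0.007,0],[0.15,0.05,2.5],0.5],
    [[0,0.007,0],[0.15,0.05,2.5],0.5]
  ]
}}

```text
time: 9.45
eef_pos: [0.6307, 0.2165, 0.0585]
tcp_rot: [3.141, -0.002, -0.001]
force: [-0.6, -0.0, -1.4]
opening: 0.0585
```

```bash
python3 look.py pics/c7.png
```

```text
[0.6307 0.2165 0.0585] [ 3.1411e+00 -1.8000e-03 -6.0000e-04] [-0.6 -0.  -1.4] 0.0585
```

View pics/c7.png

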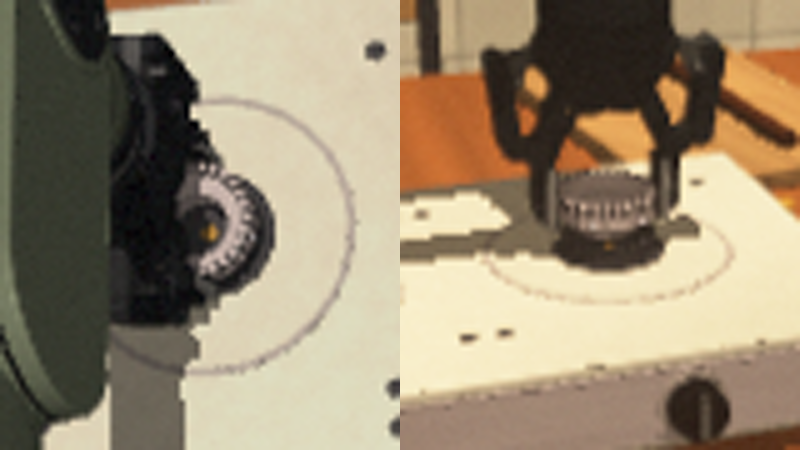

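Call:
{"name": "arm_command", "arguments": {
  "deltas": [
    [[0,0,0],[0,0,0.4],0.5],
    [[0,0,0],[0,0,0.7],0.5],
    [[0,0,0],[0,0,1],0.5],
    [[0,0,0],[0,0,1.15],0.5],
    [[0,0,0],[0,0,1.25],0.5],
    [[0,0,0],[0,0,1.25],0.5]
  ]
}}

```text
time: 10.15
eef_pos: [0.6309, 0.2165, 0.047]
tcp_rot: [3.141, -0.002, -0.001]
force: [-1.7, -0.9, 3.7]
opening: 0.0589
```

Contact force appears right at the seated height. Releasing and backing off.

Call:
{"name": "arm_command", "arguments": {
  "deltas": [
    [[0,0,0],[0,0,0],0.75],
    [[0,0,0],[0,0,0],0.85],
    [[0,0,0],[0,0,0],0.9],
    [[0,0,0],[0,0,0],0.9],
    [[0,0,0],[0,0,-4],0.9],
    [[0,0,0],[0,0,-8],0.9],
    [[0,0,0],[0,0,-12],0.9],
    [[0,0,0],[0,0,-12],0.9]
  ]
}}

```text
time: 10.95
eef_pos: [0.6358, 0.2177, 0.1757]
tcp_rot: [-3.139, -0.017, -0.001]
force: [-0.0, -0.2, 0.5]
opening: 0.0769
```

```bash
python3 - <<'E'
from h import *
o=get_obs();print(o["eef_pos"].round(4),o["tcp_rot"].round(4))
for n in("side","top"):
    p=capture(n);W=cloud(p)
    f=p["frame"];mx,mn=f.max(2).astype(int),f.min(2).astype(int)
    m=(np.hypot(W[...,0]-.631,W[...,1]-.216)<.034)&(W[...,2]>.095)&(W[...,2]<.13)
    w=W[m]*1000;print(n,len(w));
    if len(w)>10: print(w.mean(0).round(1),np.percentile(w[:,2],[5,50,90,98]).round(1),cv2.minEnclosingCircle(w[:,:2].astype(np.float32)))
E
```

```text
[0.6358 0.2177 0.1757] [-3.1391e+00 -1.7100e-02 -5.0000e-04]
side 118
[630.3 212.3  99.8] [ 95.4 100.1 102.7 103.5] ((629.872802734375, 213.31874084472656), 31.371007919311523)
top 203
[630.  217.7 101.7] [ 95.6 102.1 105.8 107.5] ((629.1726684570312, 216.89749145507812), 31.723369598388672)
```

Call:
{"name": "arm_command", "arguments": {
  "deltas": [
    [[0,-0.017,0],[-2.5,4.6,0],1],
    [[0,-0.017,0],[-5,9.2,0],1],
    [[0,-0.017,0],[-7.5,13.8,0],1],
    [[0,-0.017,0],[-10,18.4,0],1],
    [[0,-0.017,0],[-12.5,23,1],1],
    [[0,-0.017,0],[-15,27.6,4],1],
    [[0,-0.017,0],[-17.5,32.2,7],1],
    [[0,-0.017,0],[-20.1,36.7,10],1]
  ]
}}

```text
time: 11.85
eef_pos: [0.4464, -0.1191, 0.0861]
tcp_rot: [-3.14, 0.014, -0.0]
force: [1.3, 0.0, -1.3]
opening: 0.0854
```

Call:
{"name": "arm_command", "arguments": {
  "deltas": [
    [[0,0,0],[0,0,1],1],
    [[0,0,0],[0,0,1],1],
    [[0,0,0],[0,0,1],1]
  ]
}}

```text
time: 12.15
eef_pos: [0.446, -0.1181, 0.0754]
tcp_rot: [-3.139, 0.015, 0.0]
force: [0.6, -0.5, 0.4]
opening: 0.0851
```

Call:
{"name": "arm_command", "arguments": {
  "deltas": [
    [[-0.002,0.015,0],[-0.6,1.6,1],1],
    [[-0.002,0.015,0],[-1.15,3.17,2.5],1],
    [[-0.002,0.015,0],[-1.15,3.17,5],1],
    [[-0.002,0.015,0],[-1.15,3.17,7.5],1],
    [[-0.002,0.015,0],[-1.15,3.17,8.5],1],
    [[-0.002,0.015,0],[-1.15,3.17,8.5],1],
    [[-0.002,0.015,0],[-1.15,3.17,8.5],1],
    [[-0.002,0.015,0],[-1.15,3.17,8.5],1]
  ]
}}

```text
time: 12.95
eef_pos: [0.4349, -0.15, -0.0081]
tcp_rot: [3.141, -0.003, 0.001]
force: [-0.1, 0.0, -0.7]
opening: 0.0852
```

Call:
{"name": "arm_command", "arguments": {
  "deltas": [
    [[0,-0.003,0],[0,0,1],1],
    [[0,-0.003,0],[0,0,2],1],
    [[0,-0.003,0],[0,0,2.65],1],
    [[0,-0.003,0],[0,0,2.65],1],
    [[0,-0.003,0],[0,0,2.65],1]
  ]
}}

```text
time: 13.45
eef_pos: [0.4345, -0.1499, -0.0351]
tcp_rot: [3.141, 0.001, 0.001]
force: [0.2, 0.2, 0.3]
opening: 0.0855
```

```bash
python3 tips.py pics/c8.png
```

```text
[ 0.4349 -0.15   -0.0348] [3.1408e+00 5.0000e-04 7.0000e-04] [-0.1  0.3 -0.5]
(array([11., 11., 12., 13., 13., 15., 17., 18.]), array([ 385., -160.,   19.]))
(array([10., 12., 13., 15., 16., 17., 17., 18.]), array([ 484., -160.,   19.]))
```

View pics/c8.png

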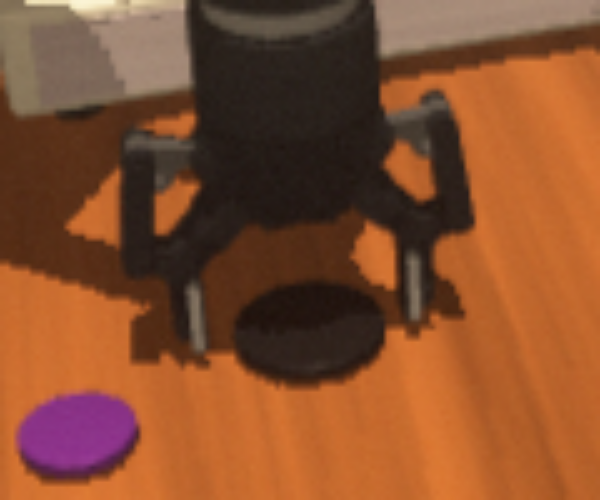

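Call:
{"name": "arm_command", "arguments": {
  "deltas": [
    [[0,0,0],[0,0,0],0.85],
    [[0,0,0],[0,0,0],0.75],
    [[0,0,0],[0,0,0],0.65],
    [[0,0,0],[0,0,0],0.6],
    [[0,0,0],[0,0,0],0.6],
    [[0,0,0],[0,0,0],0.6]
  ],
  "force": 30
}}

```text
time: 14.1
eef_pos: [0.4353, -0.1503, -0.0339]
tcp_rot: [3.14, -0.0, 0.001]
force: [-1.5, -0.0, 5.5]
opening: 0.0638
```

Call:
{"name": "arm_command", "arguments": {
  "deltas": [
    [[0,0,0],[0,0,-2],0.6],
    [[0,0,0],[0,0,-5],0.6],
    [[0,0,0],[0,0,-9],0.6],
    [[0,0,0],[0,0,-13],0.6],
    [[0,0,0],[0,0,-17],0.6],
    [[0,0,0],[0,0,-18],0.6],
    [[0,0,0],[0,0,-18],0.6],
    [[0,0,0],[0,0,-18],0.6]
  ]
}}

```text
time: 14.9
eef_pos: [0.4341, -0.1494, 0.1446]
tcp_rot: [-3.142, 0.002, 0.001]
force: [-0.1, 0.7, -2.0]
opening: 0.0637
```

```bash
python3 look.py pics/c9.png
```

```text
[ 0.4341 -0.1494  0.1446] [-3.1415e+00  2.3000e-03  8.0000e-04] [-0.1  0.7 -2. ] 0.0637
```

View pics/c9.png

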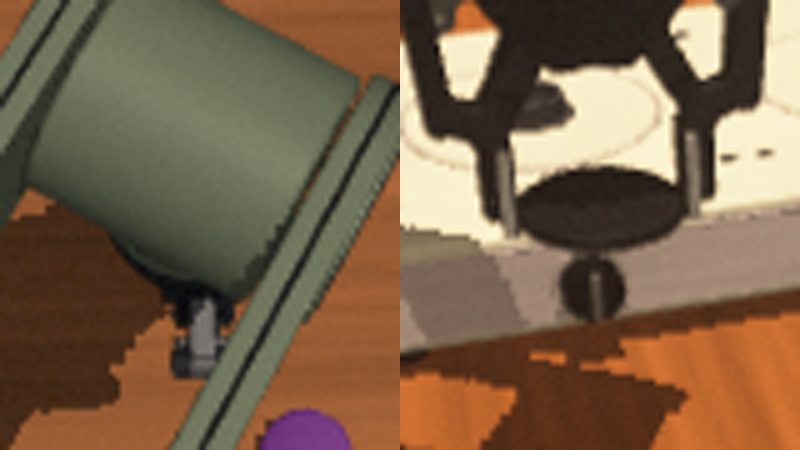

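```bash
cat > tilt.py <<'E'
from h import *
import sys
off=float(sys.argv[1])  # top-face height above reported z
p=capture("side");W=cloud(p);o=get_obs();x,y,z=o["eef_pos"]
m=(np.hypot(W[...,0]-x,W[...,1]-y)<float(sys.argv[2]))&(abs(W[...,2]-z-off)<.02)
w=W[m];A=np.c_[w[:,0]-x,w[:,1]-y,np.ones(len(w))];k=np.ones(len(w),bool)
for i in range(6):
    s=np.linalg.lstsq(A[k],w[k,2],rcond=None)[0];r=w[:,2]-A@s;k=abs(r)<.003
print(len(w),k.sum(),"slopes",s[:2].round(3),"z-rep",round((s[2]-z)*1000,1),"xc,yc",w[k].mean(0).round(4),o["eef_pos"].round(4))
E
python3 tilt.py 0.047 0.03
```

```text
303 303 slopes [-0.021 -0.001] z-rep 46.4 xc,yc [ 0.433  -0.151   0.1901] [ 0.4335 -0.1491  0.1437]
```

Call:
{"name": "arm_command", "arguments": {
  "deltas": [
    [[0,0,0],[2.3,-4.3,0],0.6],
    [[0,0,0],[4.6,-8.6,0],0.6],
    [[0,0,0],[7,-13,0],0.6],
    [[0,0,0],[9.3,-17.3,0],0.6],
    [[0,0,0],[11.6,-21.6,0],0.6],
    [[0,0,0],[14,-26,0],0.6],
    [[0,0,0],[16.2,-30.2,0],0.6],
    [[0,0,0],[18,-33.5,0],0.6]
  ]
}}

```text
time: 15.85
eef_pos: [0.6129, 0.1886, 0.1407]
tcp_rot: [-3.141, 0.008, 0.002]
force: [1.8, 0.1, 0.3]
opening: 0.0639
```

Call:
{"name": "arm_command", "arguments": {
  "deltas": [
    [[0,0,0],[0.8,-1.5,0],0.6],
    [[0,0,0],[1.6,-3,0],0.6],
    [[0,0,0],[1.6,-3,0],0.6],
    [[0,0,0],[1.6,-3,0],0.6]
  ]
}}

```text
time: 16.25
eef_pos: [0.6277, 0.2182, 0.1386]
tcp_rot: [3.141, 0.011, 0.003]
force: [0.1, 0.2, -1.2]
opening: 0.0633
```

Call:
{"name": "arm_command", "arguments": {
  "deltas": [
    [[0,0.011,0.003],[0.23,0.27,1.5],0.6],
    [[0,0.011,0.003],[0.23,0.27,3.5],0.6],
    [[0,0.011,0.003],[0.23,0.27,5],0.6],
    [[0,0.011,0.003],[0.23,0.27,6],0.6],
    [[0,0.011,0.003],[0.23,0.27,6.2],0.6],
    [[0,0.011,0.003],[0.23,0.27,6.2],0.6],
    [[0,0.011,0.003],[0.23,0.27,6.2],0.6]
  ]
}}

```text
time: 16.95
eef_pos: [0.6302, 0.2156, 0.0776]
tcp_rot: [-3.141, -0.002, -0.0]
force: [0.1, 0.4, -0.4]
opening: 0.0639
```

```bash
python3 tilt.py 0.047 0.03;python3 look.py pics/c10.png
```

```text
116 112 slopes [-0.013 -0.   ] z-rep 46.1 xc,yc [0.6294 0.2142 0.1239] [0.6303 0.2157 0.0778]
[0.6303 0.2157 0.0778] [-3.1414e+00 -2.1000e-03 -2.0000e-04] [-1.   0.9 -1.6] 0.0638
```

View pics/c10.png

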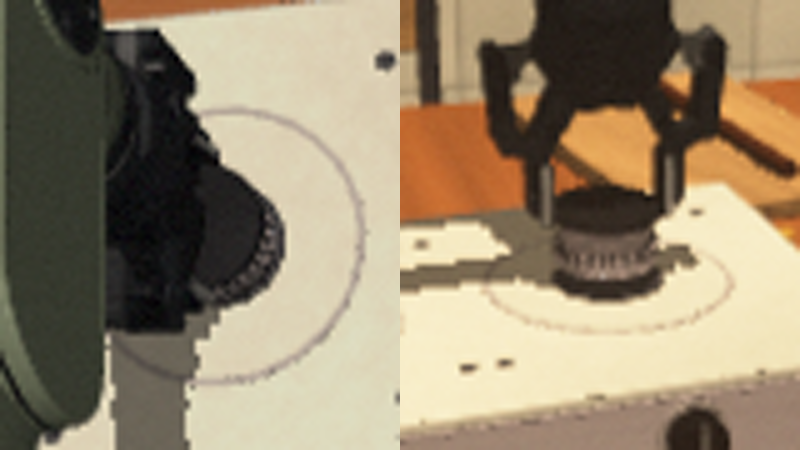

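Cap is level and centred over the seated spreader (side view: cap at x≈608, spreader at x≈608). Lowering.

Call:
{"name": "arm_command", "arguments": {
  "deltas": [
    [[0,0,0],[0,0,0.5],0.6],
    [[0,0,0],[0,0,0.9],0.6],
    [[0,0,0],[0,0,1.2],0.6],
    [[0,0,0],[0,0,1.4],0.6],
    [[0,0,0],[0,0,1.5],0.6],
    [[0,0,0],[0,0,1.5],0.6]
  ]
}}

```text
time: 17.7
eef_pos: [0.63, 0.2158, 0.0633]
tcp_rot: [3.142, -0.001, 0.0]
force: [-3.5, 0.3, 3.2]
opening: 0.064
```

Call:
{"name": "arm_command", "arguments": {
  "deltas": [
    [[0,0,0],[0,0,0],0.8],
    [[0,0,0],[0,0,0],0.9],
    [[0,0,0],[0,0,0],1],
    [[0,0,0],[0,0,0],1],
    [[0,0,0],[0,0,-3],1],
    [[0,0,0],[0,0,-7],1],
    [[0,0,0],[0,0,-11],1],
    [[0,0,0],[0,0,-11],1]
  ]
}}

```text
time: 18.5
eef_pos: [0.6349, 0.2169, 0.1819]
tcp_rot: [-3.139, -0.016, -0.0]
force: [1.5, 0.9, 1.0]
opening: 0.0852
```

```bash
cat > flat.py <<'E'
from h import *
import sys
x,y,z,r=map(float,sys.argv[1:])
for n in("side","top"):
    p=capture(n);W=cloud(p)
    m=(np.hypot(W[...,0]-x,W[...,1]-y)<r)&(abs(W[...,2]-z)<.012);w=W[m]
    if len(w)<20:print(n,len(w));continue
    A=np.c_[w[:,0]-x,w[:,1]-y,np.ones(len(w))];k=np.ones(len(w),bool)
    for i in range(6):
        s=np.linalg.lstsq(A[k],w[k,2],rcond=None)[0];k=abs(w[:,2]-A@s)<.003
    print(n,len(w),k.sum(),"slopes",s[:2].round(3),"z",(s[2]*1000).round(1),"c",w[k].mean(0).round(4))
print(get_obs()["eef_pos"],get_obs()["tcp_rot"])
E
python3 flat.py .63 .2155 .11 .03; python3 tips.py >/dev/null; python3 look.py pics/c11.png
```

```text
side 117 116 slopes [ 0.005 -0.008] z 109.3 c [0.6298 0.2134 0.1093]
top 443 395 slopes [ 0.009 -0.014] z 111.0 c [0.6295 0.2155 0.111 ]
[0.63095998 0.21600872 0.17523176] [-3.14083474e+00 -5.17224412e-03 -3.00885245e-05]
[0.6295 0.2157 0.173 ] [ 3.1415e+00 -1.0000e-03 -0.0000e+00] [ 0.1  0.8 -1.2] 0.0853
```

View pics/c11.png

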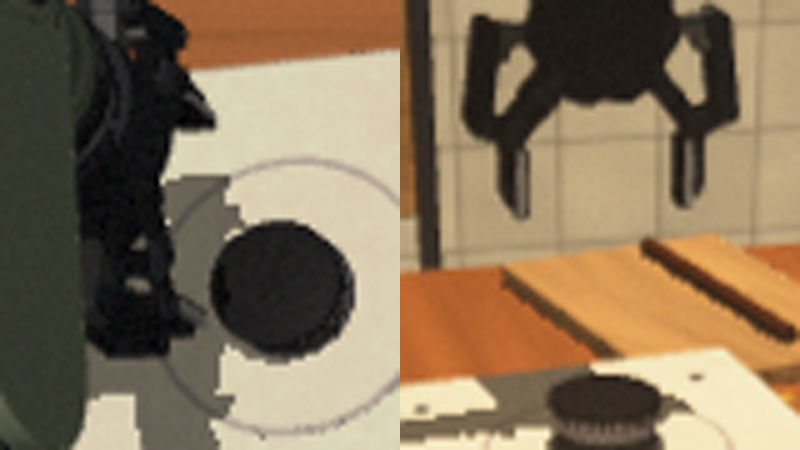

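Large burner done: cap top at about 110 mm and flat (slopes about 0.01). Now the small spreader.

Call:
{"name": "arm_command", "arguments": {
  "deltas": [
    [[0,0,0],[-0.5,4.4,0],0.8],
    [[0,0,0],[-1.1,9,0],0.8],
    [[0,0,0],[-1.6,13.6,0],0.8],
    [[0,0,0],[-2.2,18.2,0],0.8],
    [[0,0,0],[-2.7,22.8,0],0.8],
    [[0,0,0],[-3.2,27.4,0],0.8],
    [[0,0,0],[-3.8,32,0],0.8],
    [[0,0,0],[-4.3,36.6,0],0.8]
  ]
}}

```text
time: 19.55
eef_pos: [0.5835, -0.1518, 0.1692]
tcp_rot: [-3.141, 0.006, -0.0]
force: [0.9, 0.8, -0.4]
opening: 0.0682
```

Call:
{"name": "arm_command", "arguments": {
  "deltas": [
    [[0,0,0],[-0.5,4.5,0.5],0.8],
    [[0,0,0],[-1,9,1.5],0.8],
    [[0,0,0],[-1.6,13.5,3],0.8],
    [[0,0,0],[-2.1,18.2,5],0.8],
    [[0,0,0],[-2.1,18.2,7],0.8],
    [[0,0,0],[-2.1,18.2,8],0.8],
    [[0,0,0],[-2.1,18.2,8],0.8],
    [[0,0,0],[-2.1,18.2,8],0.8]
  ]
}}

```text
time: 20.35
eef_pos: [0.5621, -0.3324, 0.0887]
tcp_rot: [-3.14, 0.007, 0.001]
force: [-0.3, -0.5, 1.0]
opening: 0.0682
```

Call:
{"name": "arm_command", "arguments": {
  "deltas": [
    [[-0.001,0.007,0.001],[0.29,0,3],0.8],
    [[-0.001,0.007,0.001],[0.29,0,6.5],0.8],
    [[-0.001,0.007,0.001],[0.29,0,9],0.8],
    [[-0.001,0.007,0.001],[0.29,0,11],0.8],
    [[-0.001,0.007,0.001],[0.29,0,11.6],0.8],
    [[-0.001,0.007,0.001],[0.29,0,11.6],0.8],
    [[-0.001,0.007,0.001],[0.29,0,11.6],0.8],
    [[-0.001,0.007,0.001],[0.29,0,11.6],0.8]
  ]
}}

```text
time: 21.15
eef_pos: [0.5658, -0.3331, -0.025]
tcp_rot: [3.14, -0.003, 0.001]
force: [0.4, 0.1, 0.6]
opening: 0.068
```

```bash
python3 tips.py pics/c12.png
```

```text
[ 0.5656 -0.333  -0.0253] [ 3.1402e+00 -2.7000e-03  7.0000e-04] [-0.7  0.   0. ]
(array([13., 14., 16., 16., 17., 17., 19., 20.]), array([ 523., -342.,   21.]))
(array([12., 12., 13., 14., 15., 17., 18., 18.]), array([ 604., -340.,   20.]))
```

View pics/c12.png

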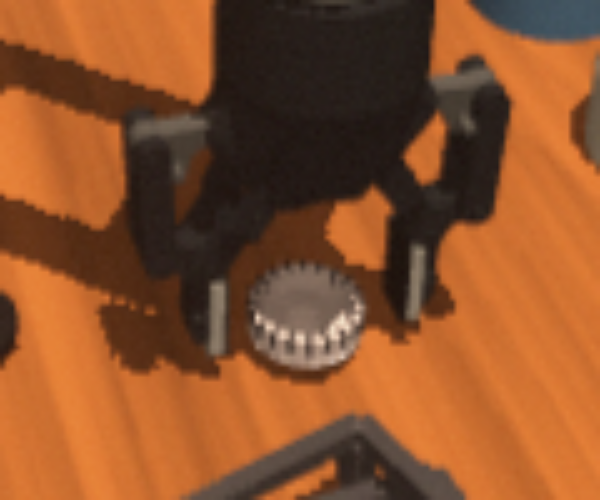

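Call:
{"name": "arm_command", "arguments": {
  "deltas": [
    [[0.001,-0.003,0],[-0.3,0,0.3],0.8],
    [[0.001,-0.003,0],[-0.3,0,0.3],0.8],
    [[0.001,-0.003,0],[-0.3,0,0.3],0.7],
    [[0.001,-0.003,0],[-0.3,0,0.3],0.6],
    [[0.001,-0.003,0],[-0.3,0,0.3],0.5],
    [[0.001,-0.003,0],[-0.3,0,0.3],0.4],
    [[0.001,-0.003,0],[-0.3,0,0.3],0.4],
    [[0.001,-0.003,0],[-0.3,0,0.3],0.4]
  ]
}}

```text
time: 22.0
eef_pos: [0.5629, -0.3333, -0.028]
tcp_rot: [3.141, -0.0, 0.001]
force: [-0.3, 0.4, 1.9]
opening: 0.0423
```

Call:
{"name": "arm_command", "arguments": {
  "deltas": [
    [[0,0,0],[0,0,0],0.4],
    [[0,0,0],[0,0,-2],0.4],
    [[0,0,0],[0,0,-5],0.4],
    [[0,0,0],[0,0,-9],0.4],
    [[0,0,0],[0,0,-13],0.4],
    [[0,0,0],[0,0,-16],0.4],
    [[0,0,0],[0,0,-16],0.4],
    [[0,0,0],[0,0,-16],0.4]
  ]
}}

```text
time: 22.8
eef_pos: [0.5628, -0.3331, 0.1321]
tcp_rot: [3.14, -0.001, 0.001]
force: [-0.1, 0.0, -1.4]
opening: 0.0423
```

```bash
python3 - <<'E'
from h import *
o=get_obs();p=capture("side");x,y,z=o["eef_pos"];print(o["eef_pos"].round(4),o["opening"],o["force"].round(1))
W=cloud(p);f=p["frame"]
m=(f.min(2)>75)&(np.hypot(W[...,0]-x,W[...,1]-y)<.03)&(abs(W[...,2]-z-.035)<.03)
w=W[m]*1000;print(len(w),np.percentile(w,[2,50,98],axis=0).round(1))
np.savez("held.npz",**{k:p[k] for k in("frame","range_z","intrinsics","camera_from_world")})
E
```

```text
[ 0.5628 -0.3331  0.1321] 0.04233970975297793 [-0.1  0.  -1.4]
387 [[ 536.8 -355.3  167.8]
 [ 563.7 -344.5  176.6]
 [ 588.4 -314.6  194.7]]
```

Call:
{"name": "arm_command", "arguments": {
  "deltas": [
    [[0,0,0],[-1.1,-4.4,0],0.4],
    [[0,0,0],[-2.2,-8.9,0],0.4],
    [[0,0,0],[-3.3,-13.3,0],0.4],
    [[0,0,0],[-4.4,-17.8,0],0.4],
    [[0,0,0],[-5.5,-22.2,0],0.4],
    [[0,0,0],[-6.6,-26.6,0],0.4],
    [[0,0,0],[-7.7,-31,0],0.4],
    [[0,0,0],[-8.8,-35.4,0],0.4]
  ]
}}

```text
time: 23.65
eef_pos: [0.4705, 0.0235, 0.1281]
tcp_rot: [-3.14, 0.008, 0.0]
force: [0.2, -0.4, -0.9]
opening: 0.042
```

Call:
{"name": "arm_command", "arguments": {
  "deltas": [
    [[0,0,0],[-1,-4.4,0],0.4],
    [[0,0,0],[-2.1,-8.8,0],0.4],
    [[0,0,0],[-3.2,-13.2,0],0.4],
    [[0,0,0],[-4.3,-17.5,0],0.4],
    [[0,0,0],[-4.3,-17.5,0],0.4],
    [[0,0,0],[-4.3,-17.5,0],0.4]
  ]
}}

```text
time: 24.25
eef_pos: [0.4253, 0.1988, 0.1265]
tcp_rot: [-3.142, 0.012, 0.003]
force: [0.2, 0.1, -0.3]
opening: 0.0421
```

Call:
{"name": "arm_command", "arguments": {
  "deltas": [
    [[0,0.012,0.003],[0.3,0,1.5],0.4],
    [[0,0.012,0.003],[0.6,0,3],0.4],
    [[0,0.012,0.003],[0.6,0,4.5],0.4],
    [[0,0.012,0.003],[0.6,0,5.6],0.4],
    [[0,0.012,0.003],[0.6,0,6],0.4],
    [[0,0.012,0.003],[0.6,0,6],0.4],
    [[0,0.012,0.003],[0.6,0,6],0.4],
    [[0,0.012,0.003],[0.6,0,6],0.4]
  ]
}}

```text
time: 25.05
eef_pos: [0.4314, 0.1988, 0.0672]
tcp_rot: [-3.141, -0.002, 0.0]
force: [0.1, 0.6, 0.2]
opening: 0.042
```

```bash
python3 look.py pics/c13.png
```

```text
[0.4314 0.1988 0.0672] [-3.1412e+00 -1.6000e-03  0.0000e+00] [0.1 0.6 0.2] 0.042
```

View pics/c13.png

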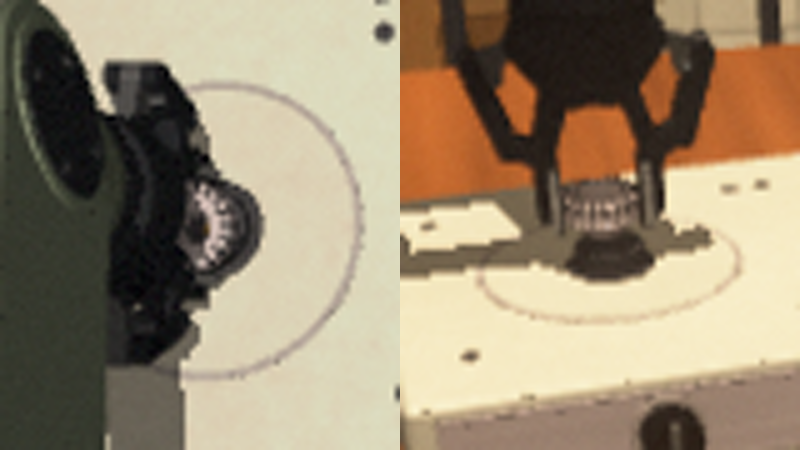

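```bash
python3 - <<'E'
from h import *
from scipy.optimize import least_squares
for n in("top","side"):
    p=dict(np.load(n+"0.npz"));g=cv2.cvtColor(p["frame"],cv2.COLOR_BGR2GRAY)
    K=p["intrinsics"];T=np.linalg.inv(p["camera_from_world"])
    bh=cv2.morphologyEx(g,cv2.MORPH_BLACKHAT,np.ones((5,5)))
    v,u=np.mgrid[:420,:560]
    d=np.stack([(u-K[0,2])/K[0,0],-(v-K[1,2])/K[1,1],-np.ones(u.shape)],-1)@T[:3,:3].T;o=T[:3,3]
    P=o+d*((.075-o[2])/d[...,2])[...,None]
    for c in((.4315,.1993),(.6305,.2158)):
        r=np.hypot(P[...,0]-c[0],P[...,1]-c[1]);
        m=(r>.055)&(r<.08)&(bh>12);X=P[m]
        s=least_squares(lambda q:np.hypot(X[:,0]-q[0],X[:,1]-q[1])-q[2],(*c,.068),loss="soft_l1",f_scale=.002)
        print(n,m.sum(),s.x.round(4),np.median(abs(s.fun)).round(4))
E
```

```text
top 374 [0.4329 0.2019 0.0721] 0.0013
top 352 [0.6326 0.2188 0.072 ] 0.0013
side 130 [0.4327 0.1991 0.0722] 0.0019
side 112 [0.6321 0.2151 0.0719] 0.0016
```

Call:
{"name": "arm_command", "arguments": {
  "deltas": [
    [[0,0,0],[0.12,-0.15,0.2],0.4],
    [[0,0,0],[0.12,-0.15,0.5],0.4],
    [[0,0,0],[0.12,-0.15,0.9],0.4],
    [[0,0,0],[0.12,-0.15,1.3],0.4],
    [[0,0,0],[0.12,-0.15,1.55],0.4],
    [[0,0,0],[0.12,-0.15,1.65],0.4],
    [[0,0,0],[0.12,-0.15,1.65],0.4]
  ]
}}

```text
time: 25.85
eef_pos: [0.4319, 0.2004, 0.051]
tcp_rot: [3.142, 0.0, 0.0]
force: [-2.5, 0.1, 6.7]
opening: 0.0426
```

Call:
{"name": "arm_command", "arguments": {
  "deltas": [
    [[0,0,0],[0,0,0],0.6],
    [[0,0,0],[0,0,0],0.7],
    [[0,0,0],[0,0,0],0.75],
    [[0,0,0],[0,0,0],0.75],
    [[0,0,0],[0,0,-4],0.75],
    [[0,0,0],[0,0,-8],0.75],
    [[0,0,0],[0,0,-12],0.75],
    [[0,0,0],[0,0,-12],0.75]
  ]
}}

```text
time: 26.65
eef_pos: [0.4369, 0.2017, 0.1777]
tcp_rot: [-3.138, -0.013, 0.001]
force: [-0.2, 0.9, 0.4]
opening: 0.0642
```

```bash
python3 - <<'E'
from h import *
from fit import fit
o=get_obs();print(o["eef_pos"].round(4),o["tcp_rot"].round(4))
for n in("side","top"):
    p=capture(n);W=cloud(p)
    m=(np.hypot(W[...,0]-.432,W[...,1]-.2)<.026)&(W[...,2]>.093)&(W[...,2]<.13)
    w=W[m]*1000;print(n,len(w));
    if len(w)>10: print(w.mean(0).round(1),np.percentile(w[:,2],[5,50,90,98]).round(1),cv2.minEnclosingCircle(w[:,:2].astype(np.float32)))
p=capture("top");print(fit(p,"cap_small"))
E
```

```text
[0.4369 0.2017 0.1777] [-3.1382e+00 -1.3200e-02  5.0000e-04]
side 112
[431.5 197.3  98.8] [ 93.7  99.  102.8 103.7] ((432.689697265625, 198.4480438232422), 24.164230346679688)
top 182
[431.  203.7 100. ] [ 93.3 101.1 105.6 106.9] ((431.0319519042969, 203.1517791748047), 22.210987091064453)
(array([ 435.93699646, -294.66217804]), np.float64(0.12756147540983606))
```

Call:
{"name": "arm_command", "arguments": {
  "deltas": [
    [[0,0,0],[0,4.3,0],0.85],
    [[0,0,0],[0,8.7,0],0.85],
    [[0,0,0],[0,13,0],0.85],
    [[0,0,0],[0,17.4,0],0.85],
    [[0,0,0],[0,21.7,0],0.85],
    [[0,0,0],[0,26,0],0.85],
    [[0,0,0],[0,30.4,0],0.85],
    [[0,0,0],[0,34.7,0],0.85]
  ]
}}

```text
time: 27.6
eef_pos: [0.4299, -0.1477, 0.1685]
tcp_rot: [-3.14, 0.004, 0.0]
force: [0.2, -0.1, 0.1]
opening: 0.0723
```

Call:
{"name": "arm_command", "arguments": {
  "deltas": [
    [[0,0,0],[0,4,1],0.85],
    [[0,0,0],[0,8,3],0.85],
    [[0,0,0],[0,12,5],0.85],
    [[0,0,0],[0,15,7],0.85],
    [[0,0,0],[0,16,9],0.85],
    [[0,0,0],[0,16,9],0.85],
    [[0,0,0],[0,16,9],0.85],
    [[0,0,0],[0,16,9],0.85]
  ]
}}

```text
time: 28.4
eef_pos: [0.4297, -0.3067, 0.0785]
tcp_rot: [-3.139, 0.004, 0.001]
force: [-0.0, 0.1, 0.3]
opening: 0.0726
```

Call:
{"name": "arm_command", "arguments": {
  "deltas": [
    [[-0.002,0.004,0.001],[0.33,-0.5,2],0.85],
    [[-0.002,0.004,0.001],[0.66,-1.1,4.5],0.85],
    [[-0.002,0.004,0.001],[0.66,-1.1,7.5],0.85],
    [[-0.002,0.004,0.001],[0.66,-1.1,9.5],0.85],
    [[-0.002,0.004,0.001],[0.66,-1.1,10.5],0.85],
    [[-0.002,0.004,0.001],[0.66,-1.1,10.7],0.85],
    [[-0.002,0.004,0.001],[0.66,-1.1,10.7],0.85],
    [[-0.002,0.004,0.001],[0.66,-1.1,10.7],0.85]
  ]
}}

```text
time: 29.2
eef_pos: [0.4371, -0.2963, -0.027]
tcp_rot: [3.14, -0.002, 0.0]
force: [0.6, 0.1, -0.1]
opening: 0.0733
```

```bash
python3 tips.py
```

```text
[ 0.437  -0.2964 -0.0271] [ 3.1399e+00 -2.2000e-03  1.0000e-04] [ 0.8  0.1 -0.7]
(array([14., 16., 18., 19., 19., 21., 21., 21.]), array([ 393., -306.,   23.]))
(array([15., 15., 15., 16., 16., 18., 18., 18.]), array([ 478., -304.,   23.]))
```

Call:
{"name": "arm_command", "arguments": {
  "deltas": [
    [[0.002,-0.002,0],[-0.05,-0.05,0.45],0.85],
    [[0.002,-0.002,0],[-0.05,-0.05,0.45],0.85],
    [[0.002,-0.002,0],[-0.05,-0.05,0.45],0.7],
    [[0.002,-0.002,0],[-0.05,-0.05,0.45],0.6],
    [[0.002,-0.002,0],[-0.05,-0.05,0.45],0.45],
    [[0.002,-0.002,0],[-0.05,-0.05,0.45],0.45],
    [[0.002,-0.002,0],[-0.05,-0.05,0.45],0.45],
    [[0.002,-0.002,0],[-0.05,-0.05,0.45],0.45]
  ]
}}

```text
time: 30.05
eef_pos: [0.4367, -0.296, -0.0311]
tcp_rot: [-3.141, -0.0, 0.0]
force: [-1.5, 0.4, 6.1]
opening: 0.0459
```

Call:
{"name": "arm_command", "arguments": {
  "deltas": [
    [[0,0,0],[0,0,0],0.45],
    [[0,0,0],[0,0,-2],0.45],
    [[0,0,0],[0,0,-5],0.45],
    [[0,0,0],[0,0,-9],0.45],
    [[0,0,0],[0,0,-13],0.45],
    [[0,0,0],[0,0,-17],0.45],
    [[0,0,0],[0,0,-17],0.45],
    [[0,0,0],[0,0,-17],0.45]
  ]
}}

```text
time: 30.85
eef_pos: [0.4371, -0.2965, 0.1396]
tcp_rot: [3.14, -0.002, 0.0]
force: [0.3, -0.9, -1.2]
opening: 0.0461
```

```bash
python3 tilt.py 0.0445 0.022
```

```text
252 252 slopes [ 0.004 -0.013] z-rep 45.3 xc,yc [ 0.4357 -0.2982  0.1832] [ 0.436  -0.2955  0.1379]
```

Call:
{"name": "arm_command", "arguments": {
  "deltas": [
    [[0,0,0],[0,-4.3,0],0.45],
    [[0,0,0],[0,-8.6,0],0.45],
    [[0,0,0],[0,-13,0],0.45],
    [[0,0,0],[0,-17.3,0],0.45],
    [[0,0,0],[0,-21.6,0],0.45],
    [[0,0,0],[0,-26,0],0.45],
    [[0,0,0],[0,-30.3,0],0.45],
    [[0,0,0],[0,-34,0],0.45]
  ]
}}

```text
time: 31.7
eef_pos: [0.4335, 0.0467, 0.1357]
tcp_rot: [-3.14, 0.006, 0.001]
force: [-0.2, -0.4, -1.1]
opening: 0.0461
```

Call:
{"name": "arm_command", "arguments": {
  "deltas": [
    [[0,0,0],[0,-4,0],0.45],
    [[0,0,0],[0,-8,0],0.45],
    [[0,0,0],[0,-12,0],0.45],
    [[0,0,0],[0,-15.5,0],0.45],
    [[0,0,0],[0,-15.5,0],0.45],
    [[0,0,0],[0,-15.5,0],0.45]
  ]
}}

```text
time: 32.3
eef_pos: [0.4314, 0.2017, 0.1336]
tcp_rot: [-3.141, 0.01, 0.003]
force: [-0.6, 0.2, -0.5]
opening: 0.046
```

Call:
{"name": "arm_command", "arguments": {
  "deltas": [
    [[0,0.01,0.003],[0.06,0.13,1.5],0.45],
    [[0,0.01,0.003],[0.06,0.13,3],0.45],
    [[0,0.01,0.003],[0.06,0.13,4.5],0.45],
    [[0,0.01,0.003],[0.06,0.13,5.3],0.45],
    [[0,0.01,0.003],[0.06,0.13,5.5],0.45],
    [[0,0.01,0.003],[0.06,0.13,5.5],0.45],
    [[0,0.01,0.003],[0.06,0.13,5.5],0.45]
  ]
}}

```text
time: 33.0
eef_pos: [0.4321, 0.2002, 0.0792]
tcp_rot: [-3.141, -0.001, -0.001]
force: [-0.4, 0.5, -0.4]
opening: 0.0461
```

```bash
python3 tilt.py 0.0445 0.022;python3 look.py pics/c14.png
```

```text
64 63 slopes [-0.002 -0.012] z-rep 43.0 xc,yc [0.4316 0.1975 0.1223] [0.4322 0.2004 0.0793]
[0.4322 0.2004 0.0793] [-3.1411e+00 -1.0000e-03 -4.0000e-04] [-0.4 -0.  -0.2] 0.046
```

View pics/c14.png

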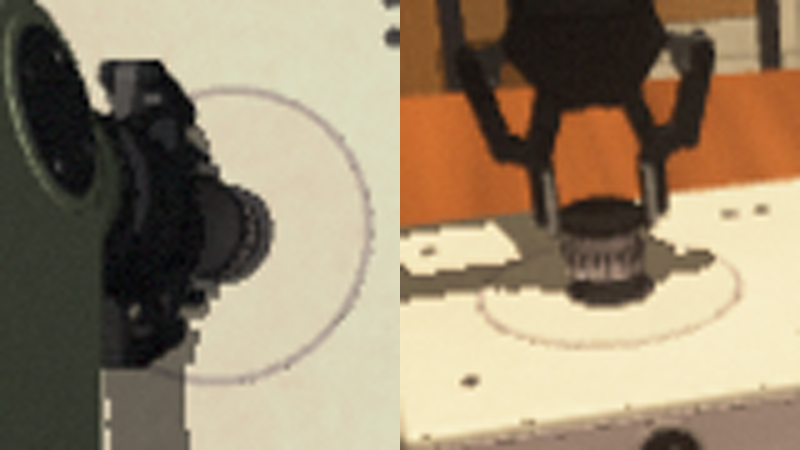

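Aligned: in the side view the cap at x≈603 sits over the spreader at x≈602, level. Lowering.

Call:
{"name": "arm_command", "arguments": {
  "deltas": [
    [[0,0,0],[0,0,0.4],0.45],
    [[0,0,0],[0,0,0.7],0.45],
    [[0,0,0],[0,0,1],0.45],
    [[0,0,0],[0,0,1.2],0.45],
    [[0,0,0],[0,0,1.35],0.45],
    [[0,0,0],[0,0,1.42],0.45],
    [[0,0,0],[0,0,1.42],0.45]
  ]
}}

```text
time: 33.85
eef_pos: [0.4319, 0.2005, 0.0658]
tcp_rot: [-3.141, -0.0, -0.0]
force: [-3.6, -0.5, 5.6]
opening: 0.0463
```

Call:
{"name": "arm_command", "arguments": {
  "deltas": [
    [[0,0,0],[0,0,0],0.65],
    [[0,0,0],[0,0,0],0.8],
    [[0,0,0],[0,0,0],0.85],
    [[0,0,0],[0,0,0],0.85],
    [[0,0,0],[0,0,-3],0.85],
    [[0,0,0],[0,0,-7],0.85],
    [[0,0,0],[0,0,-11],0.85],
    [[0,0,0],[0,0,-11],0.85]
  ]
}}

```text
time: 34.65
eef_pos: [0.4367, 0.2019, 0.1823]
tcp_rot: [-3.138, -0.013, 0.0]
force: [1.1, 1.0, 0.5]
opening: 0.0726
```

Call:
{"name": "arm_command", "arguments": {
  "deltas": [
    [[0,0,0],[0,4,0],0.85],
    [[0,0,0],[0,8,0],0.85],
    [[0,0,0],[0,12,0],0.85],
    [[0,0,0],[0,16,0],0.85],
    [[0,0,0],[0,20,0],0.85],
    [[0,0,0],[0,20,0],0.85],
    [[0,0,0],[0,20,0],0.85]
  ]
}}

```text
time: 35.35
eef_pos: [0.4364, 0.0013, 0.1811]
tcp_rot: [-3.137, -0.012, -0.003]
force: [-1.1, 0.9, 0.2]
opening: 0.0724
```

```bash
python3 flat.py .432 .2004 .11 .021; python3 flat.py .6305 .216 .11 .029; python3 - <<'E'
from h import *
a,b=capture("top"),capture("side")
cv2.imwrite("pics/fin.png",np.vstack([np.hstack([cv2.resize(a["frame"][140:340,70:205],(396,590)),cv2.resize(b["frame"][80:280,150:285],(396,590))])]))
for q in("mug","tub","supports"):print(q,[np.round(r["at"],3) for r in search_frame(b,q)[:1]])
E
```

```text
side 63 63 slopes [-0.011 -0.01 ] z 109.3 c [0.4319 0.1994 0.1093]
top 0
[0.43648864 0.00264693 0.18121347] [-3.13735918e+00 -1.24251627e-02  7.10796312e-04]
side 109 109 slopes [-0.001 -0.007] z 109.3 c [0.6301 0.2144 0.1093]
top 413 367 slopes [-0.008 -0.002] z 110.9 c [0.6302 0.216  0.1109]
[0.43660018 0.00303609 0.18139803] [-3.13767496e+00 -1.27282965e-02  2.16003929e-03]
mug [array([ 0.742, -0.151,  0.056])]
tub [array([ 0.744, -0.277,  0.049])]
supports [array([ 0.521, -0.524,  0.046])]
```

```bash
python3 -c "
from cell import *
print(sign_off())"
```

```text
the job is handed in; nothing more can be done
None
```

Both burners are back together: each cup has its matching aluminium spreader, with the black cap of the same size on top. The gripper had let go and was clear when I handed the job in, at about 36 s.

**Final checks:**
- **Caps:** in the side camera both cap tops sit at 109.3 mm (110 mm is fully seated), with slopes of about 0.01 or less. The top camera reads 110.9 mm for the large cap; the arm blocked its view of the small one, so that was checked from the side only.
- **Spreaders:** after release their tops measured about 103.5 mm (103 mm is seated). The contact force came at the seated height each time.
- **Bystanders:** the mug, tub and pan supports read within about 4 mm of where they started, which is the detector's own accuracy.

**What disagreed or failed:**
- **Tool height:** the fingertips stood about 30 mm higher than the reported tool height implied, so I set heights from the camera and contact force instead.
- **Camera agreement:** the two cameras differ by about 3 mm in y. The large spreader and cap therefore sit roughly 2 mm off the cup's centre, within the play.
- **Last picture:** I had used all the picture views, so the final check is by depth measurements, not by eye.

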